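# Index the dish carriage to the crucible's station

## Robot

A 7-joint arm with a two-finger parallel gripper is mounted at the origin on a cart in front of the work surface, level with it; the furniture and walls round the work are solid. World frame = base frame: x ahead of the robot, y to its left, z up, the work surface at z = 0. Lengths are in m, angles in rad, forces in N, time in s.
With the tool pointing down it reaches from about 0.4 to 0.85 m from the base axis. Payload 10.4 kg.
Tool frame: the origin (TCP) lies midway between the tips of the shut fingers; the grasp point (between the pads) lies 19 mm behind it; z points along the fingers, y is the line along which they close (so a half turn about z gives the same grasp; the last joint's range is limited). The gripper opens to 87 mm and grips with 3 to 60 N. Pads are 19 mm wide; open, the fingers measure 117 mm over their backs; the gripper's body (75 mm by 190 mm) begins 51 mm behind the grasp point.
Start: joints at [1.082, 0.332, -0.065, 1.46, 0.022, 1.35, -0.088], TCP at [0.281, -0.558, 0.183] pointing down, gripper open.
Joint ranges: [-2.6, 2.6], [-0.5, 2.12], [-1.47, 1.34], [0.16, 2.42], [-1.27, 4.41], [0.06, 2.06], [-2.6, 2.6]. Speed limits (rad/s): [2.22, 2.22, 2.79, 2.79, 3.14, 3.14, 3.14].

## Interface

Orientations are given as a unit quaternion [x, y, z, w].
In Python, from bench import r gives the robot as it stands.
- The arm moves only by the tool arm_command, never from a script. Its argument "moves" is one flat list of numbers, 4 for each row, row after row: the shift along the tool's x, y, z in cm, then the turn about the tool's z in degrees. A call has 1 to 12 rows; each row shifts and turns the commanded pose from where the row before left it, along the tool's axes as they then stand; what a row does not reach is not made up. A row lasts 1/12 s, in which the tool goes at most 41.7 mm and 7.16 degrees, less where a joint would pass 70% of its speed; a pose out of reach is approached as far as the arm can. A call with a gripper value outside its range is refused whole. "fingers" is the opening in per cent of the stroke, from 0 (shut) to 100 (fully open), set as the call begins (left out, the last holds). The fingers move at their own pace and stop on an object; "squeeze" is the grip in N (left out, the last holds). Time passes only in rows, so rows that do not move let the fingers close. It gives the time, the measured TCP pose, the force, the opening and the grip force at its end, in the units of the state.
- r.read_state(): the state, without advancing time (a new reading comes with each control period).
- r.camera(name): name is "scene" or "top" or "wrist"; returns the picture (400x640x3 uint8, red, green, blue); there is no depth.
- r.camera_info(name): a dict with "fx", "fy", "cx", "cy" (pixels), "k1" (the pictures are not rectified: a ray, as slopes to the right and down, at radius r is drawn at 1 + k1 r^2 times it, then the intrinsics apply), "origin" and "attitude" of the camera in the world. Camera axes: x right, y up, looking along -z (the intrinsics and any distortion apply to the point x, -y, -z); pixel columns grow to the right and rows downward; lengths in m; the calibration is good to about 2 mm. A picture is of the moment at which its call begins: read the wrist's pose just before it. camera_info takes no time and is no camera call; for the wrist camera it gives the pose at the moment of the call.
- r.close_job(): hands the job in; it is judged then, once.
The state is a dict: "time": time; "joint_positions": joint angles; "joint_vel": joint speeds; "joint_torque": joint torques, N m; "ee_pos": TCP position; "eef_rot": TCP orientation; "ft_force": force on the tool from outside, world axes, zero at the start; "torque": the same for the moment, N m; "width": finger opening in m; "grip_force": force on a finger pad.
Only numpy, scipy, OpenCV 4.12 (cv2) and the standard library are available. Lean on these libraries where they do the work, as an engineer would, in place of code of your own. Each camera call takes 0.05 s, during which the arm holds its last target. There are 200 camera calls.

## Task

The dish carriage is locked at the middle of its bed by an indexing plunger. Pull the plunger's T-handle up and twist it a quarter turn anticlockwise so that it stays out, slide the carriage with its dish to the end station where the crucible stands, then twist the handle back so that the plunger drops fully into that station's hole and locks, and let go. Do not knock over or shift the crucible or the weighing bottle.

Things in the scene. Friction and masses are not known exactly. Their poses are not given: they have to be found in the camera images.
- bed: Fixed grey bed plate, 205 mm (its x) by 270 mm (its y), top 12 mm above the worktop. Origin on the worktop, 75 mm in from the edge nearer the robot, at mid length. z up; y runs along the bed and is the way the carriage slides; x points away from the robot. A steel index bar along y (at x = -42 mm) has three plunger holes at y = -80, 0 and +80 mm: the stations. The two station vessels stand at x = +105 mm, one at y = -80 mm, the other at y = +80 mm.
- carriage (a joint): Slide of the aluminium carriage (136 mm across the bed, 90 mm along it, top 38 mm above the worktop), which carries the dish between four 9 mm high steel pins. Value in m along the bed's y: 0 at the middle hole where it starts, +-0.080 at the end holes, end stops at +-0.082. Slides with about 1 to 2 N. It can be moved by the T-handle as well.
- plunger (a joint): Lift of the indexing plunger in m, 0 fully down (locked in a hole), 0.018 at its upper stop. A spring pushes it down with 4.5 N at 0 and 7 N at the top. It must be lifted at least 0.013 before it can be twisted; twisted, it rests on its collar at about 0.012, clear of the index bar. With the handle twisted back but not over a hole the tip rides on the index bar at about 0.009; over a hole (within 2 mm) it drops in by itself once the handle is free to go down.
- handle (a joint): Twist of the T-handle in rad, anticlockwise seen from above: 0 with the bar along the bed (the cross pin lies in the collar's slot), 1.57 with the bar across the bed (held out), stop at 1.6. The cross pin drops into the slot when the twist is less than about 0.25. Turns easily when lifted.
- handle_grip (a point): Centre of the black T-handle bar on top of the plunger, on the plunger's axis: bar 46 mm long (this point's y), 12 mm thick (its x), 26 mm high (z up), centre 97 mm above the worktop when the plunger is down; it moves up and turns with the plunger. The steel collar below it ends 62 mm above the worktop and is 34 mm wide; the gap beneath the bar is 22 mm. It stands on the carriage, 42 mm to the robot's side of the bed's origin line.
- dish_mid (a point): Flat covered glass dish, loose, 68 mm wide, 14 mm high, on the carriage between four pins, its top 52 mm above the worktop, its axis 76 mm from the plunger's on the side away from the robot. Point half-way up its axis. It rides along; it need not be touched.
- crucible_mid (a point): White porcelain crucible with a knobbed lid, loose, 45 mm wide and 50 mm high, standing on the bed plate at one end station (left or right varies). Point half-way up its axis; z up, y roughly along the bed.
- weighing_mid (a point): Glass weighing bottle with a knobbed lid, loose, 42 mm wide and 62 mm high, standing on the bed plate at the other end station. Point half-way up its axis.
Mind the look-alikes: they are no part of the job. Of the things that look like the part that bears dish_mid, the smallest one is meant.

How it is judged:
By the outcome, as a careful person would: the job done as asked, in the order asked, and still so for the second after the job is handed in, with the robot touching nothing.
It also fails if it takes over 45 s, if anything falls off the work surface, if the arm or the gripper's body presses on something with over 40 N, if the wrist force passes 120 N, or if a joint passes its speed limit or range.

## Working session

There is one attempt and no reset: what is moved stays moved. The work goes in short steps, Python scripts to look and compute and a tool call to move; the robot and the scene stay as the last step left them, time stands still between calls to the robot, and variables do not carry over. Pictures are saved under pics/ and viewed, at most 10 in all, crops included, and the job is handed in when it is done.

Besides the shell and the picture viewer there is one more tool, called after "Emit:" as a command line: name --argument value ..., lists and objects as JSON in quotes. arm_command: Moves the arm, as the interface text tells. Its arguments: {"type":"object","properties":{"moves":{"type":"array"},"fingers":{"type":"number"},"squeeze":{"type":"number"}},"required":["moves"]}

```bash
mkdir -p pics; cat > h.py <<'E'
import numpy as np, cv2
from scipy.spatial.transform import Rotation as R
from bench import r
def att(ci):
    a=np.array(ci["attitude"],float)
    return R.from_quat(a).as_matrix() if a.size==4 else a.reshape(3,3)
def ray(ci,u,v):
    K=np.array([[ci["fx"],0,ci["cx"]],[0,ci["fy"],ci["cy"]],[0,0,1.]])
    p=cv2.undistortPoints(np.array([[[u,v]]],float),K,np.array([ci["k1"],0,0,0.]))[0,0]
    d=att(ci)@np.array([p[0],-p[1],-1]); return np.array(ci["origin"],float),d/np.linalg.norm(d)
def plane(ci,u,v,z):
    o,d=ray(ci,u,v); return o+d*(z-o[2])/d[2]
def tri(a,b):
    A=sum(np.eye(3)-np.outer(d,d) for o,d in(a,b)); B=sum((np.eye(3)-np.outer(d,d))@o for o,d in(a,b))
    p=np.linalg.solve(A,B); return p,[np.linalg.norm(np.cross(p-o,d)) for o,d in(a,b)]
def save(n,name):
    im=r.camera(name); cv2.imwrite(f"pics/{n}.png",im[:,:,::-1]); return im
E
python3 - <<'E'
from h import *
for n in("scene","top"): save(n+"0",n); print(r.camera_info(n))
s=r.read_state(); print(s["time"],s["ee_pos"],s["eef_rot"],s["width"])
E
```

```text
{'fx': 486.05246683898446, 'fy': 486.05246683898446, 'cx': 309.9317787207429, 'cy': 197.2725424752409, 'k1': -0.03880275783913299, 'origin': array([0.10585435, 0.41075825, 0.75072111]), 'attitude': array([-0.13535125,  0.34064484,  0.85894845, -0.35755936])}
{'fx': 445.8242126165839, 'fy': 445.8242126165839, 'cx': 315.42254155098686, 'cy': 197.78119185806128, 'k1': -0.12364096659036806, 'origin': array([ 0.35434767, -0.03226753,  0.99083582]), 'attitude': array([ 0.07343245, -0.06046851, -0.69437136,  0.71330193])}
0.1 [ 0.28052413 -0.55806733  0.18266876] [ 9.72998875e-01  2.30809007e-01 -1.63366547e-04 -6.03408962e-04] 0.0872908877005852
```

View pics/scene0.png

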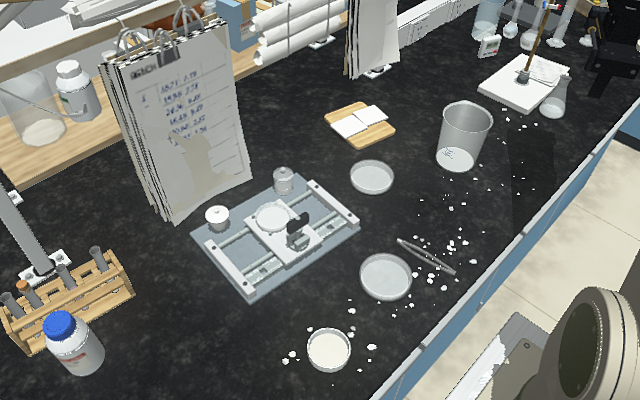

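View pics/top0.png

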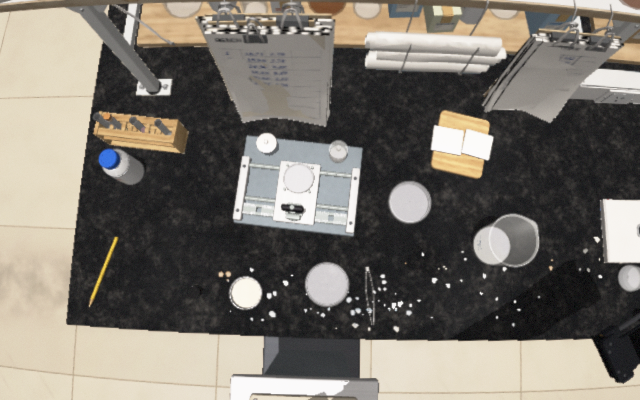

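The crucible (white lid) is at top-view pixel (267,143), the +y end. The weighing bottle is at (338,150), and the black handle is at (292,210) in top and (297,225) in scene. Next I enlarge both views.

```bash
python3 - <<'E'
from h import *
t=cv2.imread("pics/top0.png")[125:245,225:375]; s=cv2.imread("pics/scene0.png")[155:305,185:370]
t=cv2.resize(t,None,fx=4,fy=4,interpolation=cv2.INTER_CUBIC); s=cv2.resize(s,None,fx=4,fy=4,interpolation=cv2.INTER_CUBIC)
cv2.imwrite("pics/tc.png",t); cv2.imwrite("pics/sc.png",s)
E
```

```text
(no output)
```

View pics/tc.png

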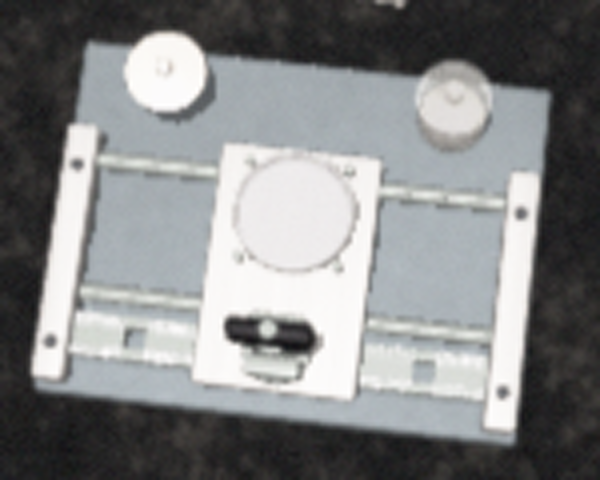

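View pics/sc.png

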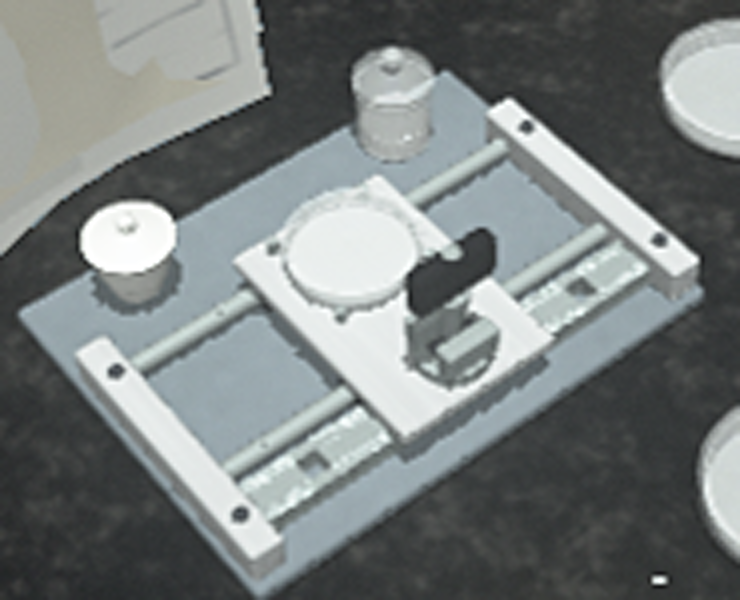

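Crucible is at crop (165,72), bottle at (455,105). Handle cap is at (268,329) in top and about (455,253) in scene. The bed's four corners are clear in the top crop.

```bash
python3 - <<'E'
from h import *
T,S=r.camera_info("top"),r.camera_info("scene")
tp=lambda x,y:(225+(x+.5)/4-.5,125+(y+.5)/4-.5)
sp=lambda x,y:(185+(x+.5)/4-.5,155+(y+.5)/4-.5)
tc=[(88,42),(550,92),(515,443),(35,388)]           # far-left, far-right, near-right, near-left
sc=[(20,314),(447,72),(703,293),(262,597)]
for i in range(4):
  print(plane(T,*tp(*tc[i]),.012),plane(S,*sp(*sc[i]),.012),tri(ray(T,*tp(*tc[i])),ray(S,*sp(*sc[i]))))
loc=np.array([[.13,.135],[.13,-.135],[-.075,-.135],[-.075,.135]])
for C,P,f in((T,tc,tp),(S,sc,sp)):
  W=np.array([plane(C,*f(*p),.012)[:2] for p in P]); a=loc-loc.mean(0); b=W-W.mean(0)
  th=np.arctan2((a[:,0]*b[:,1]-a[:,1]*b[:,0]).sum(),(a*b).sum()); Rm=np.array([[np.cos(th),-np.sin(th)],[np.sin(th),np.cos(th)]])
  o=W.mean(0)-Rm@loc.mean(0); print("bed",o,np.degrees(th),"handle pred",o+Rm@[-.042,0], np.abs(W-o-loc@Rm.T).max())
print("cap tri",tri(ray(T,*tp(268,329)),ray(S,*sp(455,253))))
print("cap top z.110",plane(T,*tp(268,329),.11),plane(S,*sp(455,253),.11))
print("crucible knob",tri(ray(T,*tp(165,67)),ray(S,*sp(127,222))),"bottle",tri(ray(T,*tp(455,93)),ray(S,*sp(393,60))))
a,b=[plane(T,*tp(*p),.11) for p in((230,328),(312,331))];print("bar dir",np.degrees(np.arctan2(*(a-b)[[1,0]]))-90)
s=r.read_state();print(R.from_quat(s["eef_rot"]).as_matrix().round(4))
ci=r.camera_info("wrist");print(ci["origin"],att(ci).round(3))
E
```

```text
[0.68572864 0.15201809 0.012     ] [0.68322879 0.15160669 0.012     ] (array([0.68533339, 0.15160177, 0.01061826]), [np.float64(0.0010243950152222037), np.float64(0.0010243950152220174)])
[ 0.66154633 -0.1150842   0.012     ] [ 0.65945466 -0.11352073  0.012     ] (array([ 0.6621755 , -0.11556616,  0.008883  ]), [np.float64(0.00040246101683434843), np.float64(0.0004024610168345161)])
[ 0.45988756 -0.09746844  0.012     ] [ 0.4591642  -0.09519084  0.012     ] (array([ 0.46047456, -0.09754493,  0.0087526 ]), [np.float64(0.00027457712060506063), np.float64(0.00027457712060501157)])
[0.48324061 0.16983637 0.012     ] [0.48135556 0.16917174 0.012     ] (array([0.48255628, 0.16940747, 0.01131514]), [np.float64(0.0009378516705528629), np.float64(0.0009378516705529163)])
bed [0.54520781 0.02974933] -5.056657871359208 handle pred [0.50337128 0.03345124] 0.0012868588371591494
bed [0.54340596 0.03041937] -5.012282021494888 handle pred [0.50156657 0.03408888] 0.0023208498656294707
cap tri (array([0.50242717, 0.03298795, 0.11150454]), [np.float64(0.0008816046089164646), np.float64(0.0008816046089166024)])
cap top z.110 [0.5034274  0.03359757 0.11      ] [0.50254202 0.031706   0.11      ]
crucible knob (array([0.65584166, 0.09957585, 0.06028842]), [np.float64(8.72687621703307e-05), np.float64(8.726876217066964e-05)]) bottle (array([ 0.64153106, -0.05906821,  0.06976868]), [np.float64(5.201096595267537e-06), np.float64(5.201096595196837e-06)])
bar dir -0.6327506033101713
[[ 8.935e-01  4.492e-01 -6.000e-04]
 [ 4.492e-01 -8.935e-01  1.100e-03]
 [-0.000e+00 -1.200e-03 -1.000e+00]]
[ 0.3427484  -0.52728736  0.38463208] [[ 0.45   0.863  0.228]
 [-0.893  0.435  0.115]
 [ 0.    -0.255  0.967]]
```

Both views agree: bed origin is near (0.5445,0.030) with yaw -5.05°. The handle cap is at (0.5025,0.033,0.111), against an expected 0.110. The crucible is at +y, knob height 0.060. First I lift and turn tool y to -5°.

Emit:
arm_command --moves '[0,0,-0.7,-5.83,0,0,-0.7,-5.83,0,0,-0.7,-5.83,0,0,-0.7,-5.83,0,0,-0.7,-5.83,0,0,-0.7,-5.83,0,0,-0.7,-5.83,0,0,-0.7,-5.83,0,0,-0.7,-5.83,0,0,-0.7,-5.83]' --fingers 100

```text
time: 0.93
ee_pos: [0.2806, -0.5582, 0.2532]
eef_rot: [0.736, 0.677, 0.0, -0.0]
ft_force: [0.2, -0.6, 0.2]
width: 0.087
grip_force: 0.0
```

Emit:
arm_command --moves '[3,0.8,0,0,3,0.8,0,0,3,0.8,0,0,3,0.8,0,0,3,0.8,0,0,3,0.8,0,0,3,0.8,0,0,3,0.8,0,0,3,0.8,0,0,3,0.8,0,0,3,0.8,0,0,3,0.8,0,0]'

```text
time: 1.93
ee_pos: [0.4078, -0.2066, 0.2531]
eef_rot: [0.737, 0.675, -0.0, -0.0]
ft_force: [1.9, 0.6, -0.8]
width: 0.0869
grip_force: 0.0
```

Emit:
arm_command --moves '[3,0.9,0,0,3,0.9,0,0,3,0.9,0,0,3,0.9,0,0,3,0.9,0,0,3,0.9,0,0,3,0.9,0,0,2,0.6,0,0,1.2,0.3,0,0,0.5,0.1,0,0,0,0,0,0]'

```text
time: 2.85
ee_pos: [0.502, 0.0325, 0.253]
eef_rot: [0.737, 0.676, -0.0, -0.0]
ft_force: [0.5, 0.7, 0.3]
width: 0.0871
grip_force: 0.0
```

```bash
python3 - <<'E'
from h import *
s=r.read_state(); ci=r.camera_info("wrist"); im=save("w1","wrist")
print(s["ee_pos"],R.from_quat(s["eef_rot"]).as_matrix().round(3)[:,:2],s["joint_positions"]); print(ci["origin"],list(ci["attitude"]),ci["fx"])
np.save("w1.npy",ci,allow_pickle=True)
E
```

```text
[0.50197236 0.03251348 0.25302799] [[ 0.085  0.996]
 [ 0.996 -0.085]
 [ 0.    -0.001]] [ 0.58299662  0.08770798 -0.77513894  1.63007402  0.06124384  1.44954414
 -0.28319348]
[0.50784658 0.10159696 0.45506436] [np.float64(-0.1293110562973302), np.float64(0.005044281430499618), np.float64(-0.041766316390999064), np.float64(0.9907112499407915)] 352.02938620118783
```

View pics/w1.png

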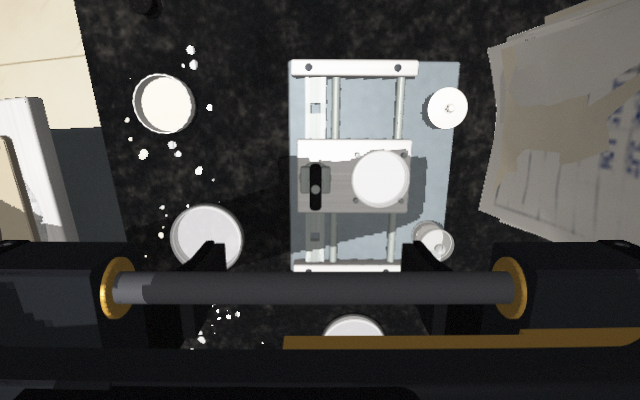

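The wrist view shows the handle bar vertical in the picture (along the bed), centred near (315,187) with its cap at (315,189). The crucible is upper right (449,108), on the +y side.

```bash
python3 - <<'E'
from h import *
ci=np.load("w1.npy",allow_pickle=True).item(); im=cv2.imread("pics/w1.png").max(2)
m=np.zeros_like(im); m[155:220,303:329]=(im[155:220,303:329]<40)
n,l,st,c=cv2.connectedComponentsWithStats(m); k=1+st[1:,4].argmax(); print(st[k],c[k])
print(plane(ci,315,189,.11),plane(ci,*c[k],.105))
a,b=plane(ci,315.5,166,.11),plane(ci,315.5,208,.11); print(a,b)
T=r.camera_info("top"); print(tri(ray(ci,315,189),ray(T,225+268.5/4-.5,125+329.5/4-.5)))
E
```

```text
[310 164  11  46 406] [314.96551724 186.01724138]
[0.50403252 0.03073383 0.11      ] [0.50419689 0.03277506 0.105     ]
[0.50642839 0.0536577  0.11      ] [0.50291414 0.01113079 0.11      ]
(array([0.50324592, 0.03258752, 0.11623777]), [np.float64(0.0010240598567946189), np.float64(0.0010240598567943884)])
```

Emit:
arm_command --moves '[0,0.1,2,0,0,0,2,0,0,0,2,0,0,0,2,0,0,0,2,0,0,0,2,0,0,0,2,0,0,0,1.5,0,0,0,1,0,0,0,0.7,0,0,0,0.3,0,0,0,0,0]'

```text
time: 3.9
ee_pos: [0.5031, 0.0309, 0.0783]
eef_rot: [0.738, 0.675, -0.0, -0.0]
ft_force: [0.5, 0.2, -0.3]
width: 0.0871
grip_force: 0.0
```

Emit:
arm_command --moves '[0,0,0,0,0,0,0,0,0,0,0,0,0,0,0,0,0,0,0,0,0,0,0,0,0,0,0,0,0,0,0,0,0,0,0,0,0,0,0,0]' --fingers 0 --squeeze 35

```text
time: 4.73
ee_pos: [0.5031, 0.0314, 0.0783]
eef_rot: [0.737, 0.676, -0.0, 0.0]
ft_force: [0.5, 0.9, 0.3]
width: 0.0285
grip_force: 0.0
```

Emit:
arm_command --moves '[0.15,0,0,0,0,0,0,0,0,0,0,0,0,0,0,0,0,0,0,0,0,0,0,0]'

```text
time: 5.23
ee_pos: [0.5032, 0.0329, 0.0783]
eef_rot: [0.737, 0.675, -0.0, 0.0]
ft_force: [-0.1, 0.0, 0.3]
width: 0.0004
grip_force: 0.0
```

Emit:
arm_command --moves '[0,0,0,0,0,0,0,0,0,0,0,0]'

```text
time: 5.48
ee_pos: [0.5032, 0.0329, 0.0783]
eef_rot: [0.737, 0.676, 0.0, 0.0]
ft_force: [1.1, 0.6, 0.1]
width: 0.0004
grip_force: 0.0
```

```bash
python3 - <<'E'
from h import *
a=save("s2","scene")[140:310,180:380]; b=save("w2","wrist"); 
cv2.imwrite("pics/c2.png",np.hstack([cv2.resize(a,(400,340))[:,:,::-1],cv2.resize(b[50:390,120:520],(400,340))[:,:,::-1]]))
E
```

```text
(no output)
```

View pics/c2.png

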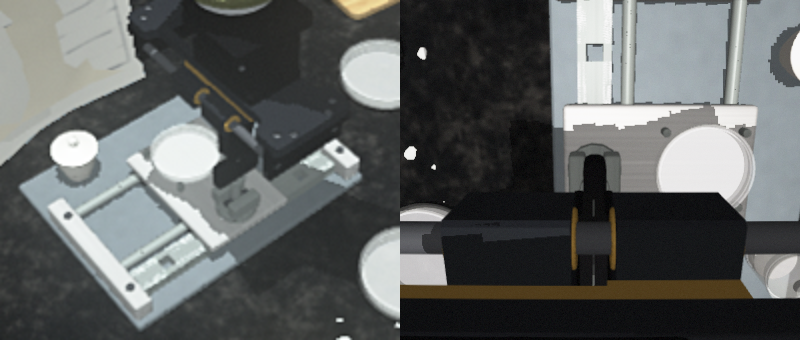

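```bash
python3 - <<'E'
from h import *
s=r.read_state();ci=r.camera_info("wrist");print(s["ee_pos"],s["width"],s["grip_force"],s["ft_force"])
def proj(ci,p):
    q=att(ci).T@(np.array(p)-ci["origin"]); x,y=q[0]/-q[2],-q[1]/-q[2]; f=1+ci["k1"]*(x*x+y*y)
    return round(ci["fx"]*x*f+ci["cx"]),round(ci["fy"]*y*f+ci["cy"])
for p in([.503,.033,.11],[.505,.056,.11],[.5,.01,.11],[.503,.033,.078],[.503,.033,.097],[.503,.033,.062]): print(p,proj(ci,p),proj(r.camera_info("scene"),p))
a=cv2.imread("pics/w2.png")[160:300,240:390]; b=cv2.imread("pics/s2.png")[195:270,260:340]
cv2.imwrite("pics/c3.png",np.hstack([cv2.resize(np.clip(x*2.,0,255).astype(np.uint8),(400,373),interpolation=2) for x in(a,b)]))
E
```

```text
[0.50325114 0.03287216 0.07834719] 0.00040876032619283184 0.0 [-0.0815273  -0.17685248  0.50880594]
[0.503, 0.033, 0.11] (312, 254) (298, 218)
[0.505, 0.056, 0.11] (312, 211) (287, 225)
[0.5, 0.01, 0.11] (310, 294) (308, 212)
[0.503, 0.033, 0.078] (312, 234) (298, 230)
[0.503, 0.033, 0.097] (312, 245) (298, 223)
[0.503, 0.033, 0.062] (312, 226) (298, 235)
```

View pics/c3.png

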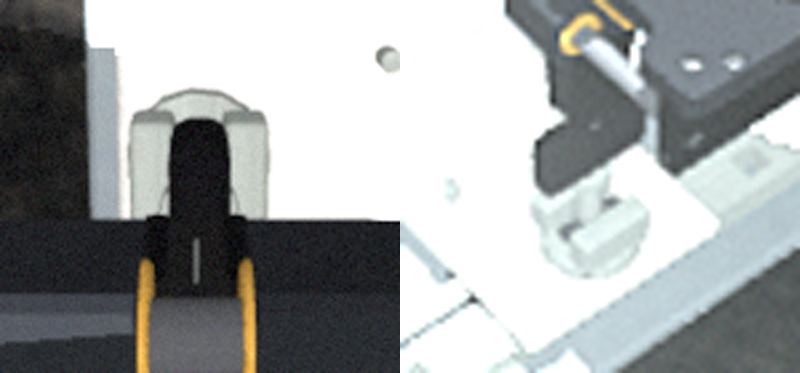

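The bar (crop 170–230 px) appears to lie between the fingers, yet the width reads 0. A small lift will show by force whether it is held.

Emit:
arm_command --moves '[0,0,-0.2,0,0,0,-0.2,0,0,0,-0.1,0,0,0,0,0]'

```text
time: 5.92
ee_pos: [0.5035, 0.0329, 0.0837]
eef_rot: [0.737, 0.675, 0.0, 0.0]
ft_force: [0.6, 0.7, -0.3]
width: 0.0006
grip_force: 0.0
```

Emit:
arm_command --moves '[0,0,-1.5,0,0,0,-1.5,0,0,0,-1.5,0,0,0,-0.5,0,0,0,0,0]'

```text
time: 6.33
ee_pos: [0.504, 0.0329, 0.1344]
eef_rot: [0.737, 0.675, 0.001, 0.001]
ft_force: [-0.6, 0.5, -0.3]
width: 0.001
grip_force: 0.0
```

```bash
python3 - <<'E'
from h import *
s=r.read_state();print(s["ee_pos"],s["width"],s["ft_force"])
C={n:r.camera_info(n) for n in("scene","wrist","top")}
I={n:save(n[0]+"3",n) for n in C}
def proj(ci,p):
    q=att(ci).T@(np.array(p)-ci["origin"]); x,y=q[0]/-q[2],-q[1]/-q[2]; f=1+ci["k1"]*(x*x+y*y)
    return round(ci["fx"]*x*f+ci["cx"]),round(ci["fy"]*y*f+ci["cy"])
for n in C: print(n,"tcp",proj(C[n],s["ee_pos"]),"grasp",proj(C[n],s["ee_pos"]+[0,0,.019]),"cap",proj(C[n],[.503,.033,.11]))
g=lambda x:(255*(x/255.)**.45).astype(np.uint8)[:,:,::-1]
a=cv2.resize(g(I["scene"][170:270,250:350]),(400,400),interpolation=2); b=cv2.resize(g(I["wrist"][160:310,230:380]),(400,400),interpolation=2)
cv2.imwrite("pics/c4.png",np.hstack([a,b]))
E
```

```text
[0.50404734 0.03291082 0.13442217] 0.0010128417110890926 [-0.55050813  0.50836331 -0.26427693]
scene tcp (297, 208) grasp (297, 201) cap (298, 218)
wrist tcp (313, 234) grasp (313, 245) cap (311, 222)
top tcp (291, 204) grasp (290, 203) cap (292, 207)
```

View pics/c4.png

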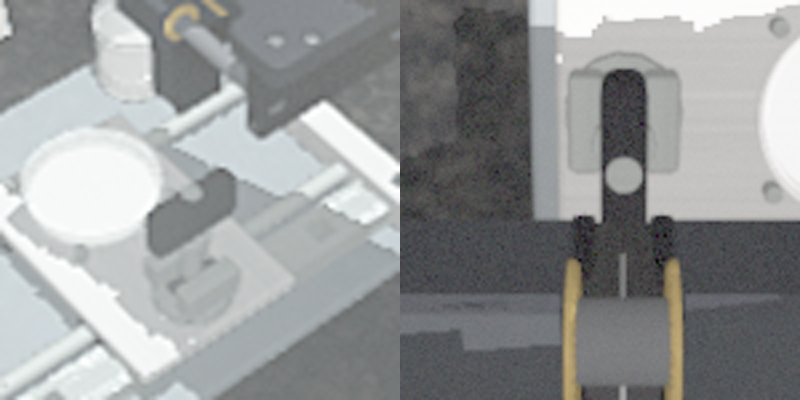

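The fingertips show at scene px about (295,197), while the stated TCP projects to (297,208). The tips therefore look about 30 mm higher than the stated TCP, so they shut above the bar. I triangulate this to confirm before going lower.

```bash
python3 - <<'E'
from h import *
S,W=r.camera_info("scene"),r.camera_info("wrist"); s=r.read_state(); e=s["ee_pos"]; M=R.from_quat(s["eef_rot"]).as_matrix()
sp=lambda x,y:(250+(x+.5)/4-.5,170+(y+.5)/4-.5); wp=lambda x,y:(230+(x-400+.5)*.375-.5,160+(y+.5)*.375-.5)
def show(n,a,b): p,g=tri(a,b); print(n,p.round(4),"tool cm",(M.T@(p-e)*100).round(2),"gap mm",round(g[0]*2000,1))
show("body corner",ray(S,*sp(258,135)),ray(W,195,242))
for q in((585,217),(575,217),(600,217),(622,217)): show("finger tip -x,+y corner",ray(S,*sp(180,108)),ray(W,*wp(*q)))
# heights at vertical plane through tool axis +-9mm
o,d=ray(S,*sp(180,108))
for dx in(0,-.01):
  t=(e[0]+dx-o[0])/d[0]; print(dx,(o+t*d))
E
```

```text
body corner [0.4533 0.0505 0.1964] tool cm [ 1.33 -5.09 -6.39] gap mm 9.6
finger tip -x,+y corner [0.4973 0.045  0.1777] tool cm [ 1.17 -0.66 -4.53] gap mm 0.6
finger tip -x,+y corner [0.4958 0.0462 0.1799] tool cm [ 1.28 -0.82 -4.74] gap mm 0.2
finger tip -x,+y corner [0.4996 0.0432 0.1743] tool cm [ 1.02 -0.41 -4.19] gap mm 1.3
finger tip -x,+y corner [0.5032 0.0405 0.1691] tool cm [ 0.77 -0.02 -3.67] gap mm 2.3
0 [0.50274499 0.03952815 0.16964478]
-0.01 [0.49274499 0.04888161 0.1842855 ]
```

The gripper body is where stated, but the tips are about 35–40 mm short of the stated TCP. I will go lower, watching the force, with the body staying above the cap.

Emit:
arm_command --moves '[0,-0.05,0,0,0,0,0,0,0,0,0,0,0,0,0,0,0,0,0,0,0,0,0,0,0,0,1.5,0,0,0,1.5,0,0,0,1.5,0,0,0,1,0,0,0,0.5,0,0,0,0,0]' --fingers 50

```text
time: 7.48
ee_pos: [0.5021, 0.0329, 0.0725]
eef_rot: [0.737, 0.676, -0.001, -0.001]
ft_force: [0.6, -0.5, -0.1]
width: 0.0434
grip_force: 0.0
```

Emit:
arm_command --moves '[0,0,0.5,0,0,0,0.5,0,0,0,0.5,0,0,0,0.4,0,0,0,0,0]'

```text
time: 7.9
ee_pos: [0.5023, 0.0329, 0.0535]
eef_rot: [0.737, 0.675, -0.0, -0.0]
ft_force: [0.3, 0.7, -0.6]
width: 0.0436
grip_force: 0.0
```

Emit:
arm_command --moves '[0,0,0,0,0,0,0,0,0,0,0,0,0,0,0,0,0,0,0,0,0,0,0,0,0,0,0,0,0,0,0,0,0,0,0,0,0,0,0,0]' --fingers 0 --squeeze 35

```text
time: 8.73
ee_pos: [0.5032, 0.0329, 0.0545]
eef_rot: [0.737, 0.675, 0.0, 0.0]
ft_force: [3.9, 0.5, -1.5]
width: 0.0114
grip_force: 35.0
```

Emit:
arm_command --moves '[0,0,-0.3,0,0,0,-0.5,0,0,0,-0.5,0,0,0,-0.25,0,0,0,0,0,0,0,0,0]' --squeeze 50

```text
time: 9.23
ee_pos: [0.5029, 0.0328, 0.0696]
eef_rot: [0.737, 0.675, 0.0, 0.0]
ft_force: [5.8, -0.5, -7.8]
width: 0.0114
grip_force: 50.0
```

Held, with about 7 N of spring force. Now I twist anticlockwise.

Emit:
arm_command --moves '[0,0,0,-3,0,0,0,-6,0,0,0,-6,0,0,0,-6,0,0,0,-6,0,0,0,-6,0,0,0,-6,0,0,0,-6]'

```text
time: 9.9
ee_pos: [0.5025, 0.0327, 0.0694]
eef_rot: [0.42, 0.907, -0.0, -0.0]
ft_force: [5.0, -0.6, -7.8]
width: 0.0112
grip_force: 50.0
```

Emit:
arm_command --moves '[0,0,0,-6,0,0,0,-6,0,0,0,-6,0,0,0,-6,0,0,0,-6,0,0,0,-6,0,0,0,-6,0,0,0,-3,0,0,0,0]'

```text
time: 10.65
ee_pos: [0.5023, 0.0324, 0.0693]
eef_rot: [0.043, 0.999, -0.0, -0.0]
ft_force: [4.4, -0.9, -8.1]
width: 0.0115
grip_force: 50.0
```

Emit:
arm_command --moves '[0,0,0.15,0,0,0,0.15,0,0,0,0,0,0,0,0,0]'

```text
time: 10.98
ee_pos: [0.5025, 0.0329, 0.0667]
eef_rot: [0.044, 0.999, -0.0, -0.0]
ft_force: [4.1, -1.6, -7.4]
width: 0.0115
grip_force: 50.0
```

Emit:
arm_command --moves '[0,0,0.1,0,0,0,0,0,0,0,0,0]'

```text
time: 11.23
ee_pos: [0.5028, 0.0332, 0.0662]
eef_rot: [0.044, 0.999, -0.0, 0.0]
ft_force: [-0.4, -0.9, 2.5]
width: 0.0116
grip_force: 50.0
```

It now rests on the collar. I slide 80 mm along bed +y, which is tool +y.

Emit:
arm_command --moves '[0,0.3,-0.05,0,0,0.7,0,0,0,1,0,0,0,1,0,0,0,1,0,0,0,1,0,0,0,1,0,0,0,1,0,0,0,0.7,0,0,0,0.3,0,0,0,0,0,0,0,0,0,0]'

```text
time: 12.23
ee_pos: [0.5097, 0.113, 0.0664]
eef_rot: [0.044, 0.999, 0.0, -0.0]
ft_force: [2.3, 0.6, -1.4]
width: 0.0116
grip_force: 50.0
```

```bash
python3 - <<'E'
from h import *
s=r.read_state();print(s["ee_pos"],s["ft_force"],s["joint_positions"])
a=cv2.resize(save("t5","top")[125:245,225:375],(500,400))[:,:,::-1]; b=save("s5","scene")[155:305,185:335]
cv2.imwrite("pics/c5.png",np.hstack([a,cv2.resize(b,(300,400))[:,:,::-1]])[:,:800])
E
```

```text
[0.50973968 0.1130417  0.06635421] [ 2.33272891  0.62042199 -1.39082619] [ 0.5594842   0.37754198 -1.00869793  1.83152568  0.35204982  1.12655547
  0.91130953]
```

View pics/c5.png

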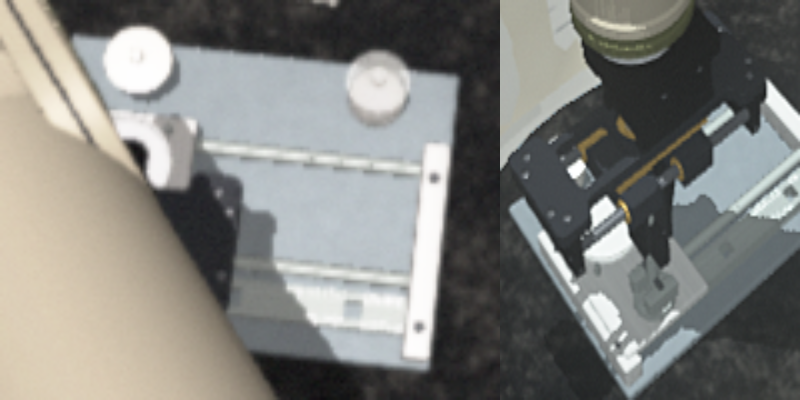

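The carriage is at the crucible's end (about 80.4 mm moved) and both vessels stand untouched. Next I lift slightly and twist back.

Emit:
arm_command --moves '[0,0,-0.3,0,0,0,0,0,0,0,0,3,0,0,0,6,0,0,0,6,0,0,0,6,0,0,0,6,0,0,0,6,0,0,0,6,0,0,0,6]'

```text
time: 13.17
ee_pos: [0.5096, 0.1124, 0.0691]
eef_rot: [0.425, 0.905, 0.0, -0.0]
ft_force: [4.9, -0.2, -6.7]
width: 0.0118
grip_force: 50.0
```

Emit:
arm_command --moves '[0,0,0,6,0,0,0,6,0,0,0,6,0,0,0,6,0,0,0,6,0,0,0,6,0,0,0,6,0,0,0,3,0,0,0,0]'

```text
time: 13.92
ee_pos: [0.51, 0.1125, 0.0692]
eef_rot: [0.739, 0.674, 0.0, 0.0]
ft_force: [5.8, 1.1, -7.4]
width: 0.0116
grip_force: 50.0
```

Emit:
arm_command --moves '[0,0,0.2,0,0,0,0.3,0,0,0,0.3,0,0,0,0.3,0,0,0,0.3,0,0,0,0,0,0,0,0,0]'

```text
time: 14.5
ee_pos: [0.51, 0.1125, 0.0551]
eef_rot: [0.737, 0.675, 0.0, 0.0]
ft_force: [5.4, 1.2, -4.7]
width: 0.0115
grip_force: 50.0
```

The plunger has dropped in past the bar level (0.009). I lower the last bit, open, and back off upward.

Emit:
arm_command --moves '[0,0,0.1,0,0,0,0,0]'

```text
time: 14.67
ee_pos: [0.5102, 0.1125, 0.0546]
eef_rot: [0.737, 0.675, 0.0, 0.0]
ft_force: [3.8, -0.7, -1.4]
width: 0.0117
grip_force: 50.0
```

Emit:
arm_command --moves '[0,0,0,0,0,0,0,0,0,0,0,0,0,0,0,0,0,0,0,0,0,0,0,0,0,0,-1,0,0,0,-2,0,0,0,-3,0,0,0,-3,0,0,0,-3,0,0,0,-2,0]' --fingers 60

```text
time: 15.67
ee_pos: [0.5103, 0.1132, 0.1981]
eef_rot: [0.737, 0.676, 0.001, 0.001]
ft_force: [1.4, -0.2, -0.4]
width: 0.0526
grip_force: 0.0
```

Emit:
arm_command --moves '[-3,-0.5,-1,0,-3,-0.5,0,0,-3,-0.5,0,0,-3,-0.5,0,0,-3,-0.5,0,0,-3,-0.5,0,0,-3,-0.5,0,0,-3,-0.5,0,0,-2,0,0,0,-1,0,0,0,0,0,0,0,0,0,0,0]'

```text
time: 16.67
ee_pos: [0.4467, -0.1518, 0.2047]
eef_rot: [0.737, 0.676, 0.0, -0.0]
ft_force: [0.2, 0.5, -0.4]
width: 0.0523
grip_force: 0.0
```

```bash
python3 - <<'E'
from h import *
s=r.read_state();print(s["time"],s["ee_pos"],s["ft_force"])
a=cv2.resize(save("t6","top")[125:245,225:375],(450,360),interpolation=2)[:,:,::-1]; b=cv2.resize(save("s6","scene")[185:305,185:302],(350,360),interpolation=2)
cv2.imwrite("pics/c6.png",np.hstack([a,b[:,:,::-1]]))
E
```

```text
16.6667 [ 0.44666736 -0.15176734  0.20468687] [ 0.15326499  0.46516084 -0.36775888]
```

View pics/c6.png

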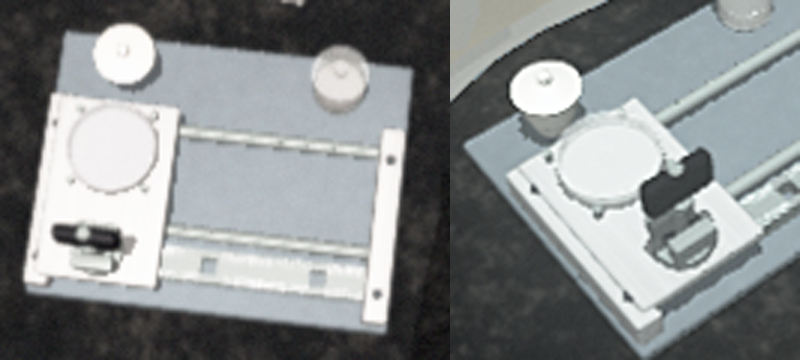

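The carriage is at the crucible station, the bar lies along the bed and the vessels are in place. The cap is at (82,233) in the top crop and (676,167) in the scene crop. I check its height and hand in.

```bash
python3 - <<'E'
from h import *
T,S=r.camera_info("top"),r.camera_info("scene")
p,g=tri(ray(T,225+82.5/3-.5,125+233.5/3-.5),ray(S,185+226.5/(350/117)-.5,185+167.5/3-.5));print(p,g)
if p[2]<.1165: print(r.close_job())
E
```

```text
[0.50962479 0.11319936 0.11388144] [np.float64(0.00036686190658495257), np.float64(0.0003668619065850223)]
the job is handed in; nothing more can be done
None
```

The carriage and dish are at the crucible's station (moved about 80 mm), the plunger reads as fully down in that hole by force and travel, the handle is twisted back and released, and neither vessel moved in the final pictures; the job is handed in, with the verdict not shown.

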